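# Park the stringing turntable and rack its clamps

## Task

Park the stringing machine's turntable: turn the hub until its keyway lines up with the keeper slot on the base, seat the parking key fully down in both with its grip fin on the hub side, then swing the lock collar all the way to its locked stop so that its hook lies over the key. Also put away every string clamp from the bench on the slanted rack, one to a lane, standing on its foot lengthways in the lane and slid down against the stop. Leave the reel, bottle, spanner and tape roll where they are.

Things in the scene. Friction and masses are not known exactly. Their poses are not given: they have to be found in the camera images.
- base: Fixed turntable base of a racket stringing machine: dark steel disc 196 mm across, top 30 mm above the bench. Origin: centre of its underside on the bench, on the axis of hub and collar; z up, +x towards the keeper. Along +y a blue foot, 14 mm high and 100 mm wide, leads to a blue machine head (110 mm high, from 260 mm out).
- keeper (a point): Keeper slot: between two aluminium cheeks on the base disc, 65 to 92 mm from the axis along the base's +x. Slot 26 mm wide, open at top and both ends; cheek tops 48 mm above the bench. This point: middle of the slot floor, 78 mm from the axis, 30 mm above the bench. Axes as base.
- hub (a joint): Hub angle (rad, grows anticlockwise seen from above, range -3 to 3, friction 0.06 Nm, stays where left). Aluminium disc 124 mm across, 30 to 48 mm above the bench, with one radial keyway 25 mm wide from the rim in to 36 mm from the axis, cut right through to the base disc. At 0 the keyway faces the keeper slot; at q it points along the base's +x turned by q.
- hub_bar (a point): On the hub's axis, 70 mm above the bench, in the black grip bar on the hub's centre: 52 mm long, 14 mm thick, from 48 to 90 mm above the bench. x points along the hub's keyway; the bar's length runs along y (square to the keyway), so it is pinched along x.
- collar (a joint): Angle of the captive lock collar (rad, grows anticlockwise from above, range 0 to 1.7, friction 0.12 Nm, stays where left): a black ring round the base disc, 228 mm across, 14 to 26 mm above the bench. 0 is locked, a firm stop, its hook over the keeper slot. It starts open, at 1 to 1.5.
- collar_hook (a point): The collar's steel hook, at the middle of its arm, 93 mm from the axis, 58 mm above the bench. The arm reaches inward from 114 to 72 mm from the axis, 16 mm wide, 54 to 62 mm above the bench; x points outward. It passes over a seated key's toe, just outside its fin, but strikes a key standing proud.
- collar_lug (a point): In the black lug for turning the collar, 56 mm above the bench, 107 mm from the axis, 126 degrees clockwise (from above) of the hook. The lug is 12 mm thick along the ring, 14 mm across it, from 26 to 76 mm above the bench.
- key_fin (a point): Loose steel parking key, 0.14 kg, upright on the bench: foot 52 x 20 x 14 mm (x, y, z), grip fin 24 x 12 mm rising to 50 mm. This point: middle of the fin, 30 mm above the underside, 12 mm from the foot's centre towards -x; x runs towards the bare toe. Home (x along the base's +x, foot on the disc) this point is 52 mm from the axis, 60 mm above the bench; the keyway's end is 2 mm inward of the foot.
- key_toe (a point): Top of the key's foot near its bare end: 14 mm above the underside, 30 mm from key_fin along the key's x. Axes as key_fin. With the key home it is 82 mm from the axis, 44 mm above the bench; outward nothing stops the key.
- deck: Sloping deck of the fixed clamp rack. Origin: on its surface, middle of the lower edge, at the stop, 32 mm above the bench; x up the slope (25 degrees), y across, z out of the deck. 130 mm long, slick (a clamp let go on it slides down by itself), stop 16 mm high. Ribs 4 mm thick, 9 mm high 42 mm apart make five lanes 38 mm wide, centred at y = -84, -42, 0, 42, 84 mm.
- clamp1_mid (a point): Loose string clamp, 0.12 kg: dark steel foot 44 x 26 x 16 mm (x, y, z) with a narrower aluminium head 26 x 14 mm on its middle, rising to 46 mm. This point: its centre, 23 mm above the underside; x along its length, z up. Gripped by the head across y. At rest at the stop in a lane it is 22 mm up the deck's x.
- clamp2_mid (a point): A string clamp just like clamp1, the point likewise at its centre. It may be absent.
- clamp3_mid (a point): A string clamp just like clamp1, the point likewise at its centre. It may be absent.
- clamp4_mid (a point): A string clamp just like clamp1, the point likewise at its centre. It may be absent.
- clamp5_mid (a point): A string clamp just like clamp1, the point likewise at its centre. It may be absent.
- reel: White string reel 90 mm across, 60 mm high, a bystander. Origin under its centre.
- flask: Grey drinking bottle 66 mm across, 160 mm high, a bystander. Origin under its centre.
- spanner: Steel spanner lying on the bench near the robot, a bystander. Origin under its middle.
- tape: Roll of blue grip tape 60 mm across, 25 mm high, a bystander. Origin under its centre.
Things that resemble listed ones, but are neither listed nor needed, are in the scene too. Leave any turquoise look-alike of the part that bears clamp4_mid alone. What is shaped like the part that bears clamp1_mid but purple is not meant.

How it is judged:
On the way, in this order (a step that is already met when the one before it is completed fails the run):
1. the hub's keyway points at the keeper slot (within 0.12 rad) (value of joint hub between -0.12 and 0.12 rad), for 0.2 s.
2. the key is fully seated in keyway and keeper slot while the collar is open (x of key_fin in the frame of base between 0.045 and 0.06 m and x of key_toe in the frame of base above 0.074 m and y of key_fin in the frame of base between -0.005 and 0.005 m and y of key_toe in the frame of base between -0.005 and 0.005 m and z of key_fin in the frame of base below 0.064 m and z of key_toe in the frame of base below 0.048 m and value of joint hub between -0.1 and 0.1 rad and value of joint collar above 0.4 rad), for 0.2 s.
3. the collar is at its locked stop with the key seated (x of key_fin in the frame of base between 0.045 and 0.06 m and x of key_toe in the frame of base above 0.074 m and y of key_fin in the frame of base between -0.005 and 0.005 m and y of key_toe in the frame of base between -0.005 and 0.005 m and z of key_fin in the frame of base below 0.064 m and z of key_toe in the frame of base below 0.048 m and value of joint hub between -0.1 and 0.1 rad and value of joint collar below 0.08 rad), for 0.2 s.
At the end, for the whole second after the job is handed in: Key seated (within 5 mm of the slot line, 4 mm of full depth, fin inward), hub within 0.10 rad of 0, collar below 0.08 rad; every clamp present at rest on its foot in the rack, centre 10 to 30 mm up from the stop, square to the deck within 0.2 rad (all of step 3 and x of clamp1_mid in the frame of deck between 0.01 and 0.03 m and y of clamp1_mid in the frame of deck between -0.1 and 0.1 m and z of clamp1_mid in the frame of deck between 0.015 and 0.03 m and angle between the z axis of each of clamp1_mid, clamp2_mid, clamp3_mid, clamp4_mid, clamp5_mid and the z axis of deck, either way round below 0.2 rad and linear speed of each of clamp1, clamp2, clamp3, clamp4, clamp5 below 0.03 m/s and x of clamp2_mid in the frame of deck between 0.01 and 0.03 m and y of clamp2_mid in the frame of deck between -0.1 and 0.1 m and z of clamp2_mid in the frame of deck between 0.015 and 0.03 m and x of clamp3_mid in the frame of deck between 0.01 and 0.03 m and y of clamp3_mid in the frame of deck between -0.1 and 0.1 m and z of clamp3_mid in the frame of deck between 0.015 and 0.03 m and x of clamp4_mid in the frame of deck between 0.01 and 0.03 m and y of clamp4_mid in the frame of deck between -0.1 and 0.1 m and z of clamp4_mid in the frame of deck between 0.015 and 0.03 m and x of clamp5_mid in the frame of deck between 0.01 and 0.03 m and y of clamp5_mid in the frame of deck between -0.1 and 0.1 m and z of clamp5_mid in the frame of deck between 0.015 and 0.03 m); the robot touches nothing.
It fails at once if the reel is pushed out of its place (30 mm) (distance of reel from where it was at the start of the episode above 0.03 m).
It fails at once if the flask is pushed out of its place (30 mm) (distance of flask from where it was at the start of the episode above 0.03 m).
It fails at once if the spanner is pushed out of its place (30 mm) (distance of spanner from where it was at the start of the episode above 0.03 m).
It fails at once if the tape is pushed out of its place (30 mm) (distance of tape from where it was at the start of the episode above 0.03 m).
Of clamp1, clamp2, clamp3, clamp4, clamp5 only 3 to 5 are there at a start; the rules pass over those that are not, and their reading is None.
At some moment in a run one of clamp1, clamp2, clamp3, clamp4, clamp5 may be knocked a few centimetres aside while the robot is not near it.
It also fails if it takes over 210 s, if anything falls off the work surface, if the arm or the gripper's body presses on something with over 40 N, if the wrist force passes 120 N, or if a joint passes its speed limit or range.

## Robot

A 6-joint arm with a two-finger parallel gripper is mounted at the origin on the work surface. World frame = base frame: x ahead of the robot, y to its left, z up, the work surface at z = 0. Lengths are in m, angles in rad, forces in N, time in s.
With the tool pointing down it reaches from about 0.25 to 0.8 m from the base axis. Payload 8.5 kg.
Tool frame: the origin (TCP) lies at the centre of the arm's flange, where the gripper is bolted on; the fingertips stand 173 mm ahead of it and the grasp point (between the pads) lies 155 mm ahead of it; z points along the fingers, y is the line along which they close (so a half turn about z gives the same grasp; the last joint's range is limited). The gripper opens to 85 mm and grips with 20 to 120 N. Pads are 22 mm wide; open, the fingers measure 114 mm over their backs; the gripper's body (76 mm by 85 mm) begins 54 mm behind the grasp point. The pads swing forward as they close: fully open they stand 13 mm farther back than shut.
Start: joints at [-1.241, 0.238, -0.013, 1.319, 0, 1.571], TCP at [0.17, -0.497, 0.405] pointing down, gripper open.
Joint ranges: [-2.66, 2.66], [-1.03, 1.9], [-1.14, 1.46], [-1.82, 2.27], [-1.45, 1.34], [-3.14, 3.14]. Speed limits (rad/s): [2.22, 2.22, 2.79, 3.14, 3.14, 3.14].

## Interface

Orientations are given as a unit quaternion [x, y, z, w].
In Python, from workcell import manip gives the robot as it stands. The module is installed in compiled form; this text tells all that it offers.
- The arm moves only by the shell command python3 -m crank 'ROWS' [FORCE]. ROWS is JSON, one flat list of numbers, 5 for each row, row after row: the closure, from 0 (fully open) to 1 (shut), then the shift along the tool's x, y, z in m, then the turn about the tool's z in rad. A call has 1 to 5 rows; each row shifts and turns the commanded pose from where the row before left it, along the tool's axes as they then stand; what a row does not reach is not made up. A row lasts 1/8 s, in which the tool goes at most 62.5 mm and 10.7 degrees, less where a joint would pass 70% of its speed; a pose out of reach is approached as far as the arm can. A call is refused whole if a number of a shift passes 0.0625 or a number of a turn 0.188, either way. A call with a gripper value outside its range is refused whole. The fingers move at their own pace and stop on an object; FORCE is the grip in N (left out, the last holds). Time passes only in rows, so rows that do not move let the fingers close. It gives the time, the measured TCP pose, the force, the opening and the grip force at its end, in the units of the state.
- manip.observe(): the state, without advancing time (a new reading comes with each control period).
- manip.snapshot(name): name is "side" or "top" or "wrist"; returns (picture, depth): 384x512x3 uint8, red, green, blue; 384x512 float32, m along the optical axis (not along the pixel's ray), 0 where there is no reading.
- manip.camera_params(name): a dict with "fx", "fy", "cx", "cy" (pixels), "xyz" and "orientation" of the camera in the world; the wrist camera has in their place "T_tool_cam" (4x4, takes a point from camera to tool coordinates, whose origin is the TCP and whose axes are the flange's). Camera axes: x right, y up, looking along -z (the intrinsics and any distortion apply to the point x, -y, -z); pixel columns grow to the right and rows downward; lengths in m; the calibration is good to about 2 mm. A picture is of the moment at which its call begins: read the wrist's pose just before it. camera_params takes no time and is no camera call.
- manip.sign_off(): hands the job in; it is judged then, once.
The state is a dict: "clock": time; "joint_pos": joint angles; "qvel": joint speeds; "effort": joint torques, N m; "tcp_pos": TCP position; "orientation": TCP orientation; "wrist_force": force on the tool from outside, world axes, zero at the start; "torque": the same for the moment, N m; "grip_width": finger opening in m; "finger_force": force on a finger pad.
Only numpy, scipy, OpenCV 4.12 (cv2) and the standard library are available. Lean on these libraries where they do the work, as an engineer would, in place of code of your own. Each camera call takes 0.05 s, during which the arm holds its last target. There are 200 camera calls.

## Working session

There is one attempt and no reset: what is moved stays moved. The work goes in short steps, Python scripts to look and compute and a shell command to move; the robot and the scene stay as the last step left them, time stands still between calls to the robot, and variables do not carry over. Pictures are saved under pics/ and viewed, at most 14 in all, crops included, and the job is handed in when it is done.

```bash
mkdir -p pics; ls
cat > h.py <<'E'
import numpy as np, cv2
from scipy.spatial.transform import Rotation as R
from workcell import manip
def cam(name,s=None):
    p=manip.camera_params(name)
    if name=='wrist':
        T=np.array(p['T_tool_cam']); s=s or manip.observe()
        W=np.eye(4);W[:3,:3]=R.from_quat(s['orientation']).as_matrix();W[:3,3]=s['tcp_pos'];T=W@T
    else:
        T=np.eye(4);T[:3,:3]=R.from_quat(p['orientation']).as_matrix();T[:3,3]=p['xyz']
    return p,T
def cloud(name):
    p,T=cam(name); im,d=manip.snapshot(name)
    v,u=np.mgrid[:384,:512]
    P=np.stack([(u-p['cx'])/p['fx']*d,-(v-p['cy'])/p['fy']*d,-d],-1)
    X=P@T[:3,:3].T+T[:3,3]; X[d==0]=np.nan
    return im,d,X
def save(n,im,k=1): cv2.imwrite('pics/'+n,cv2.resize(im[...,::-1],None,fx=k,fy=k,interpolation=cv2.INTER_CUBIC))
E
python3 - <<'E'
from h import *
print(manip.observe())
for n in('top','side','wrist'):
    im,d,X=cloud(n); np.savez('c_'+n,im=im,X=X); save(n+'0.png',im,1.5); print(n,manip.camera_params(n))
E
```

```text
pics
{'clock': 0.0, 'joint_pos': array([-1.24099290e+00,  2.38793216e-01, -1.42335944e-02,  1.31921025e+00,
       -2.76648102e-05,  1.57077796e+00]), 'qvel': array([-0.00069617, -0.00038598,  0.0011836 ,  0.00020696,  0.0002378 ,
        0.00183574]), 'effort': array([-2.63665883e-03, -5.38777614e+01,  3.46439195e+01,  1.84419454e-02,
       -4.90825259e-04,  5.07226287e-05]), 'tcp_pos': array([ 0.16996981, -0.49655596,  0.40407897]), 'orientation': array([ 9.86432729e-01,  1.64164403e-01, -1.31890244e-04, -7.08324649e-04]), 'wrist_force': array([-0.28671201, -0.36098956, -0.25977639]), 'torque': array([ 0.00934033, -0.01554378, -0.0403655 ]), 'finger_force': 0.0, 'grip_width': 0.08533902566187035}
top {'fx': 385.55053234080196, 'fy': 385.55053234080196, 'cx': 250.34763037310668, 'cy': 200.3492073481864, 'xyz': array([ 0.38154193, -0.05303905,  1.0072195 ]), 'orientation': array([-0.07428989,  0.05430868,  0.70472537, -0.70348684])}
side {'fx': 492.0721643204348, 'fy': 492.0721643204348, 'cx': 254.8160571976301, 'cy': 187.95924247793715, 'xyz': array([0.5014997 , 0.87767501, 0.77182752]), 'orientation': array([-0.01645047,  0.44088557,  0.89697218, -0.0281105 ])}
wrist {'fx': 341.6047311961433, 'fy': 341.6047311961433, 'cx': 255.80522665793453, 'cy': 185.87041973158117, 'T_tool_cam': array([[ 9.24850492e-04,  9.46452276e-01,  3.22842429e-01,
         8.30733554e-02],
       [ 9.99999237e-01, -1.13979409e-03,  4.76736988e-04,
         8.78421807e-04],
       [ 8.19182700e-04,  3.22841741e-01, -9.46452608e-01,
         3.01447142e-02],
       [ 0.00000000e+00,  0.00000000e+00,  0.00000000e+00,
         1.00000000e+00]])}
```

View pics/top0.png

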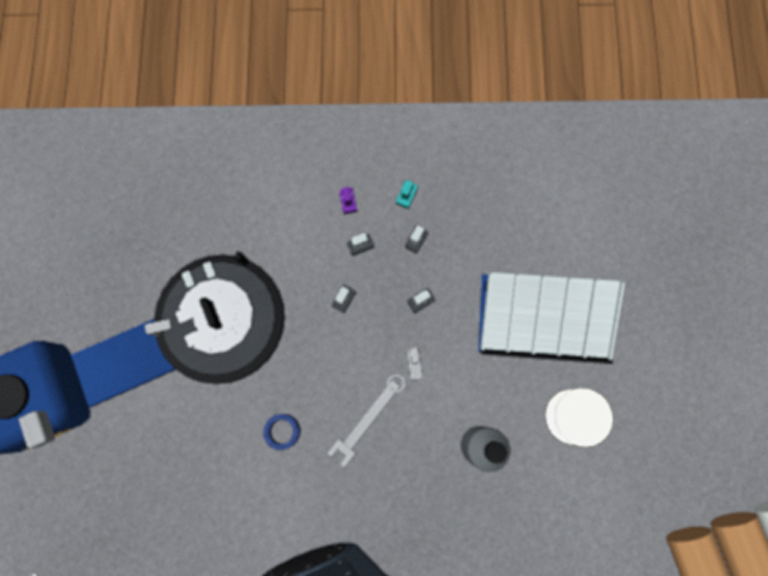

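View pics/side0.png

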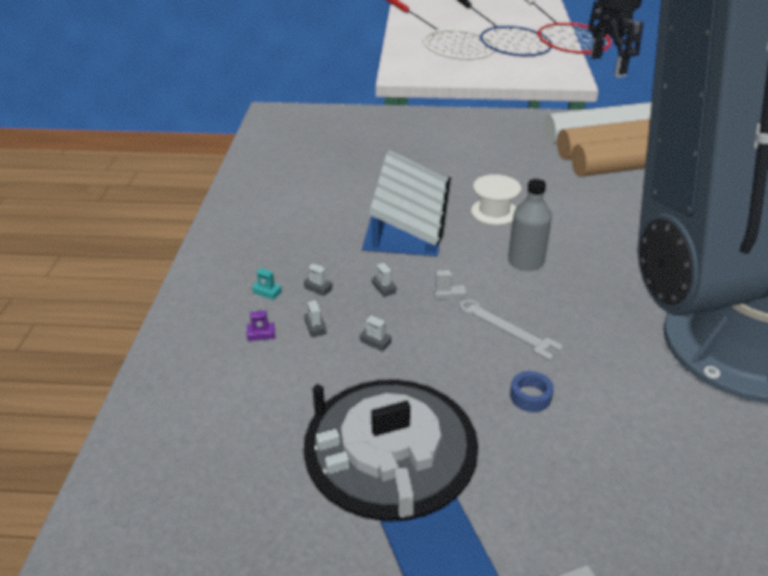

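The top view shows base centre ≈(220,318), keeper cheeks (188,278)/(208,270), hook (158,326), lug (240,258) and keyway pointing left. There are four clamps at (360,243), (417,238), (344,297), (421,299), with the key at (414,362) beside the spanner; the purple and turquoise ones are decoys. The side view agrees. Next I'll take coarse positions from the clouds.

Run:
```python
from h import *
for n in('top','side'):
    Z=np.load(f'c_{n}.npz');im,X=Z['im'].astype(int),Z['X']
    print(n)
    z=X[...,2]; 
    m=(z>.009)&(X[...,0]>.2)&(X[...,0]<.8)&(np.abs(X[...,1])<.62)
    k,l,st,c=cv2.connectedComponentsWithStats(m.astype(np.uint8))
    for i in range(1,k):
        if st[i,4]<20: continue
        Q=X[l==i]; lo,hi=Q.min(0),Q.max(0)
        q=Q[:,:2]; r=cv2.minAreaRect(q.astype(np.float32)*1000)
        print(st[i,4],c[i].round(),lo.round(3),hi.round(3),[np.round(a) for a in r],im[l==i].mean(0).round())
    b=X[m==0]; print('bench z',np.nanmedian(X[...,2][(X[...,0]>.3)&(X[...,0]<.6)]))
```

```text
top
163 [271. 129.] [ 0.736 -0.1    0.009] [ 0.784 -0.062  0.051] [array([760., -80.]), array([26., 43.]), np.float64(67.0)] [ 55. 148. 148.]
157 [232. 133.] [0.726 0.011 0.01 ] [0.773 0.042 0.049] [array([750.,  26.]), array([43., 26.]), np.float64(12.0)] [106.  57. 144.]
159 [277. 159.] [ 0.652 -0.117  0.009] [ 0.697 -0.077  0.05 ] [array([676., -97.]), array([26., 43.]), np.float64(62.0)] [116. 122. 124.]
175 [240. 162.] [ 0.648 -0.021  0.01 ] [0.686 0.027 0.051] [array([668.,   3.]), array([27., 44.]), np.float64(20.0)] [110. 116. 118.]
11627 [ 97. 234.] [0.307 0.133 0.009] [0.646 0.583 0.133] [array([486., 374.]), array([227., 498.]), np.float64(21.0)] [ 74.  87. 110.]
4973 [367. 211.] [ 0.453 -0.424  0.012] [ 0.599 -0.201  0.096] [array([ 526., -313.]), array([215., 133.]), np.float64(86.0)] [186. 196. 198.]
167 [229. 199.] [0.545 0.013 0.01 ] [0.592 0.052 0.051] [array([570.,  32.]), array([26., 45.]), np.float64(60.0)] [113. 119. 121.]
171 [281. 200.] [ 0.544 -0.126  0.01 ] [ 0.586 -0.081  0.049] [array([ 566., -104.]), array([26., 44.]), np.float64(33.0)] [117. 124. 126.]
15
[... 2494 characters left out ...]
. 129.]
266 [173. 216.] [0.73  0.006 0.009] [0.774 0.042 0.048] [array([752.,  25.]), array([42., 32.]), np.float64(11.0)] [107.  69. 135.]
263 [250. 221.] [0.548 0.016 0.009] [0.595 0.052 0.048] [array([572.,  33.]), array([27., 45.]), np.float64(67.0)] [124. 130. 132.]
476 [354. 259.] [0.314 0.104 0.009] [0.374 0.165 0.028] [array([345., 133.]), array([58., 62.]), np.float64(26.0)] [ 69.  86. 122.]
11432 [267. 313.] [0.406 0.131 0.009] [0.65  0.427 0.092] [array([533., 281.]), array([226., 301.]), np.float64(6.0)] [ 85.  95. 108.]
125 [385. 381.] [0.33  0.47  0.122] [0.368 0.485 0.128] [array([349., 478.]), array([38., 13.]), np.float64(6.0)] [153. 156. 158.]
bench z 0.00038162043704459414
```

```bash
cat >> h.py <<'E'
def go(p,yaw=None):
    """print shift in tool axes (current) to TCP p, and turn about tool z to get tool-x heading yaw(deg)"""
    s=manip.observe(); M=R.from_quat(s['orientation']).as_matrix()
    ps=np.degrees(np.arctan2(M[1,0],M[0,0]))
    d=M.T@(np.array(p)-s['tcp_pos'])
    t=0 if yaw is None else -np.radians((yaw-ps+180)%360-180)
    print('shift',d.round(4),'turn',round(t,4),'| yaw now',round(ps,2),'j6',s['joint_pos'][5].round(3),'tcp',s['tcp_pos'].round(4),'t',s['clock'], 'tilt',M[:2,2].round(4))
E
python3 - <<'E'
from h import *
X=np.load('c_top.npz')['X'];z=X[...,2]
# disc top z~.03 / ring 26: find circle from hub top z .048
near=np.hypot(X[...,0]-.53,X[...,1]-.22)<.2
for a,b in((.02,.04),(.044,.053)):
    m=near&(z>a)&(z<b)
    k,l,st,c=cv2.connectedComponentsWithStats(m.astype(np.uint8));i=1+st[1:,4].argmax()
    print(a,cv2.minEnclosingCircle((X[l==i][:,:2]*1000).astype(np.float32)),np.median(z[l==i]))
go((.52,.2,.40))
E
```

```text
0.02 ((534.043212890625, 247.72518920898438), 114.5014419555664) 0.029072136307478735
0.044 ((547.719970703125, 254.9814453125), 77.89860534667969) 0.048248064193748386
shift [ 0.5567 -0.5457  0.0048] turn 0 | yaw now 18.9 j6 1.571 tcp [ 0.17   -0.4966  0.4043] t 0.15 tilt [-0.0004  0.001 ]
```

```bash
python3 -m crank '[0,0,0,0,-0.15]'; python3 -c "
from h import *;go((.55,.19,.42),19)"
```

```text
clock: 0.28
tcp_pos: [0.17, -0.4966, 0.4044]
orientation: [0.971, 0.239, -0.0, -0.0]
wrist_force: [-0.4, 0.5, -0.7]
grip_width: 0.0856
finger_force: 0.0
shift [ 0.6553 -0.4319 -0.0152] turn 0.151 | yaw now 27.65 j6 1.418 tcp [ 0.17   -0.4966  0.4044] t 0.275 tilt [-0.0003  0.0007]
```

```bash
python3 -c "
from h import *;go((.505,.233,.40),207)"
```

```text
shift [ 0.6354 -0.4908  0.0048] turn -3.1303 | yaw now 27.65 j6 1.418 tcp [ 0.17   -0.4966  0.4044] t 0.275 tilt [-0.0003  0.0007]
```

```bash
python3 -m crank '[0,0.0424,-0.0327,0,0, 0,0.0424,-0.0327,0,0, 0,0.0424,-0.0327,0,0, 0,0.0424,-0.0327,0,0, 0,0.0424,-0.0327,0,0]' >/dev/null
python3 -m crank '[0,0.0424,-0.0327,0,0, 0,0.0424,-0.0327,0,0, 0,0.0424,-0.0327,0,0, 0,0.0424,-0.0327,0,0, 0,0.0424,-0.0327,0,0]' >/dev/null
python3 -m crank '[0,0.0424,-0.0327,0,0, 0,0.0424,-0.0327,0,0, 0,0.0424,-0.0327,0,0, 0,0.0424,-0.0327,0,0, 0,0.0424,-0.0327,0,0]' >/dev/null
python3 -m crank '[0,0,0,0,-0.184, 0,0,0,0,-0.184, 0,0,0,0,-0.184, 0,0,0,0,-0.184, 0,0,0,0,-0.184]' >/dev/null
python3 -m crank '[0,0,0,0,-0.184, 0,0,0,0,-0.184, 0,0,0,0,-0.184, 0,0,0,0,-0.184, 0,0,0,0,-0.184]' >/dev/null
python3 -m crank '[0,0,0,0,-0.184, 0,0,0,0,-0.184, 0,0,0,0,-0.184, 0,0,0,0,-0.184, 0,0,0,0,-0.184]' >/dev/null
python3 -m crank '[0,0,0,0,-0.184, 0,0,0,0,-0.184, 0,0,0,0,0]'
python3 - <<'E'
from h import *
go((.505,.233,.40),207)
im,d,X=cloud('wrist'); np.savez('c_w1',im=im,X=X); save('w1.png',im,1.5)
z=X[...,2]; near=np.hypot(X[...,0]-.534,X[...,1]-.248)<.16
m=near&(z>.02)&(z<.033); print(m.sum(),cv2.minEnclosingCircle((X[m][:,:2]*1000).astype(np.float32)))
E
```

```text
clock: 4.4
tcp_pos: [0.5078, 0.232, 0.4045]
orientation: [-0.23, 0.973, -0.0, -0.0]
wrist_force: [0.1, 0.1, -0.5]
grip_width: 0.0852
finger_force: 0.0
shift [0.002  0.0021 0.0045] turn -0.0063 | yaw now -153.36 j6 -0.036 tcp [0.5078 0.232  0.4045] t 4.4 tilt [-0.0005 -0.0001]
21261 ((535.7999877929688, 244.51962280273438), 113.86216735839844)
```

View pics/w1.png

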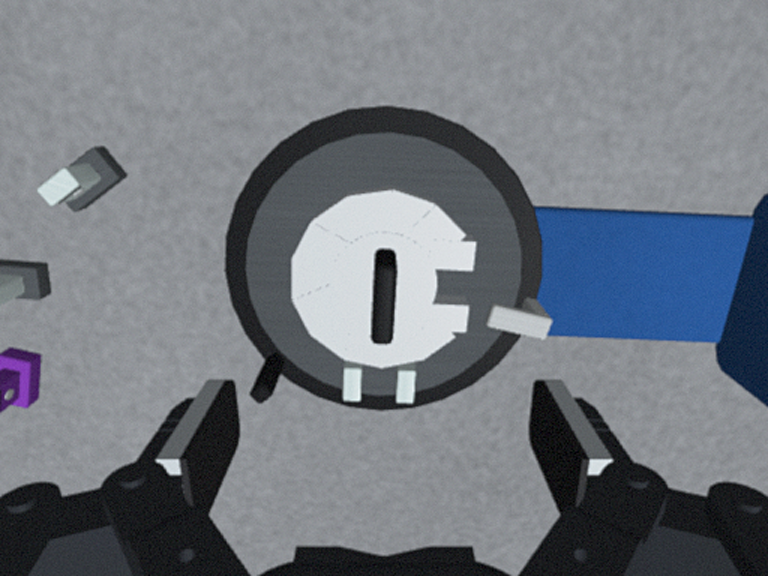

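The wrist view shows keyway to the right (455,285), bar (384,296), cheeks (352,385)/(405,386), hook (520,320), lug (267,378). I'll fit the axis and angles.

```bash
cat > fitbase.py <<'E'
from h import *
from scipy.optimize import least_squares
def fit(X,im,verbose=1):
    z=X[...,2]; r0=np.hypot(X[...,0]-.535,X[...,1]-.2455)
    blk=im.max(-1)<60
    # base disc edge: ring dark pixels -> outer circle of ring incl. disc
    m=((r0<.125)&(z>.012)&(z<.036)).astype(np.uint8)
    m=cv2.morphologyEx(m,cv2.MORPH_OPEN,np.ones((9,9)))
    cs=max(cv2.findContours(m,cv2.RETR_EXTERNAL,cv2.CHAIN_APPROX_NONE)[0],key=cv2.contourArea)[:,0]
    P=X[cs[:,1],cs[:,0],:2]; P=P[np.isfinite(P).all(1)]
    s=least_squares(lambda q:np.hypot(P[:,0]-q[0],P[:,1]-q[1])-q[2],[.535,.2455,.114],loss='soft_l1',f_scale=.001)
    c=s.x; print('ring centre',c.round(4))
    c=c[:2]; v=X[...,:2]-c; r=np.hypot(*np.moveaxis(v,-1,0)); 
    def rect(m,n):
        k,l,st,_=cv2.connectedComponentsWithStats(m.astype(np.uint8))
        for i in range(1,k):
            if st[i,4]<25: continue
            Q=X[l==i]; b=cv2.minAreaRect((Q[:,:2]*1000).astype(np.float32)); w=np.array(b[0])/1000-c
            print(n,st[i,4],'ctr',np.round(b[0],1),np.round(b[1],1),round(b[2],1),'z',np.median(Q[:,2]).round(4),'r',np.hypot(*w).round(4),'ang',np.degrees(np.arctan2(w[1],w[0])).round(2))
    rect((r<.04)&(z>.083)&(z<.1),'bar')
    rect((r<.1)&(r>.0635)&(z>.043)&(z<.053),'cheek')
    rect((r<.125)&(r>.063)&(z>.057)&(z<.067),'hook')
    rect((r<.135)&(r>.09)&(z>.070)&(z<.083),'lug')
    # keyway floor
    rect((r<.060)&(r>.03)&(z<.038)&(z>.02),'keyway')
if __name__=='__main__':
    Z=np.load('c_w1.npz'); fit(Z['X'],Z['im'])
E
python3 fitbase.py
```

```text
ring centre [0.5313 0.2402 0.1064]
bar 819 ctr [534.8 244.3] [50.7 14. ] 23.6 z 0.0901 r 0.0054 ang 49.53
cheek 472 ctr [572.8 268.5] [ 38.3 111.7] 34.8 z 0.0485 r 0.0503 ang 34.32
cheek 292 ctr [614.5 258.5] [27.5 13. ] 24.4 z 0.0485 r 0.0852 ang 12.44
cheek 278 ctr [598.5 294.1] [26.4 13. ] 25.2 z 0.0486 r 0.0861 ang 38.78
hook 674 ctr [515.2 335.2] [16.4 42.1] 13.0 z 0.0626 r 0.0963 ang 99.61
hook 73 ctr [629.9 200.6] [ 7.7 15.6] 23.7 z 0.0616 r 0.1062 ang -21.86
lug 173 ctr [632.9 202.1] [11.9 14.4] 64.2 z 0.0759 r 0.1085 ang -20.54
keyway 419 ctr [496.9 214.3] [ 33.7 107.3] 37.3 z 0.0309 r 0.0431 ang -142.98
keyway 345 ctr [519.5 288.8] [20.1 20.8] 22.5 z 0.0308 r 0.05 ang 103.73
```

```bash
python3 -c "
from h import *;go((.5348,.2443,.230),203.6)"
```

```text
shift [-0.0298 -0.0011  0.1745] turn 0.0502 | yaw now -153.52 j6 -0.034 tcp [0.5078 0.232  0.4045] t 4.45 tilt [-0.0004 -0.0001]
```

```bash
python3 -m crank '[0,-0.0298,-0.0011,0,0.05, 0,0,0,0.045,0, 0,0,0,0.045,0, 0,0,0,0.045,0, 0,0,0,0.0395,0]' 60 >/dev/null
python3 -m crank '[0,0,0,0,0]'; python3 -c "
from h import *;go((.5348,.2443,.230),203.6)"
python3 -m crank '[0.5,0,0,0,0, 1,0,0,0,0, 1,0,0,0,0, 1,0,0,0,0, 1,0,0,0,0]'
```

```text
clock: 5.2
tcp_pos: [0.5337, 0.2439, 0.2276]
orientation: [-0.205, 0.979, -0.001, -0.003]
wrist_force: [-0.0, 0.9, 0.5]
grip_width: 0.0857
finger_force: 0.0
shift [-0.0012 -0.0001 -0.0024] turn 0.0009 | yaw now -156.35 j6 0.016 tcp [0.5337 0.2439 0.2276] t 5.2 tilt [-0.0054 -0.0023]
clock: 5.82
tcp_pos: [0.5349, 0.2449, 0.2312]
orientation: [-0.207, 0.978, 0.001, 0.001]
wrist_force: [-2.4, 2.0, 6.7]
grip_width: 0.0132
finger_force: 59.3
```

```bash
python3 -c "
from h import *;go((.5348,.2443,.231),114.2)"
python3 -m crank '[1,0,0,0,0.16, 1,0,0,0,0.16, 1,0,0,0,0.16, 1,0,0,0,0.16, 1,0,0,0,0.16]'
python3 -m crank '[1,0,0,0,0.16, 1,0,0,0,0.16, 1,0,0,0,0.16, 1,0,0,0,0.16, 1,0,0,0,0.12]'
python3 -m crank '[1,0,0,0,0, 1,0,0,0,0]' | grep force;  python3 -c "
from h import *;go((.5348,.2443,.231),114.2)"
```

```text
shift [ 0.0003 -0.0006  0.0002] turn 1.5649 | yaw now -156.14 j6 0.013 tcp [0.5349 0.2449 0.2312] t 5.825 tilt [0.0007 0.0018]
clock: 6.45
tcp_pos: [0.5349, 0.2455, 0.2312]
orientation: [0.193, 0.981, 0.002, 0.0]
wrist_force: [-2.7, 7.3, 5.9]
grip_width: 0.0134
finger_force: 59.1
clock: 7.08
tcp_pos: [0.5352, 0.2458, 0.2312]
orientation: [0.543, 0.84, 0.002, -0.0]
wrist_force: [-1.4, 9.0, 2.8]
grip_width: 0.0131
finger_force: 58.8
wrist_force: [-0.9, 7.6, 3.6]
finger_force: 58.8
shift [-0.0012 -0.001   0.0002] turn 0.0057 | yaw now 114.53 j6 1.573 tcp [0.5352 0.2458 0.2312] t 7.325 tilt [0.0015 0.0038]
```

```bash
python3 -m crank '[0,0,0,0,0, 0,0,0,0,0, 0,0,0,0,0, 0,0,0,-0.05,0, 0,0,0,-0.05,0]' >/dev/null
python3 -m crank '[0,0,0,-0.05,0, 0,0.02,0,-0.03,0, 0,0.02,0,0,0, 0,0,0,0,0]' >/dev/null
python3 - <<'E'
from h import *; from fitbase import fit
go((.457,-.092,.40),None)
im,d,X=cloud('wrist'); np.savez('c_w2',im=im,X=X); save('w2.png',im,1.5)
fit(X,im)
E
```

```text
shift [-0.3147 -0.2105  0.0096] turn 0 | yaw now 114.56 j6 1.641 tcp [0.5177 0.2818 0.4094] t 8.45 tilt [-0.0009 -0.0003]
ring centre [0.5268 0.2488 0.1035]
bar 799 ctr [535.4 245.8] [13.9 51.7] 24.3 z 0.0898 r 0.0091 ang -19.0
cheek 96 ctr [578.5 290.4] [ 6.9 21. ] 38.9 z 0.0488 r 0.0663 ang 38.79
cheek 352 ctr [598.9 295.5] [27.  12.9] 24.2 z 0.0482 r 0.0859 ang 32.89
cheek 623 ctr [569.1 211.4] [102.4  31.4] 46.7 z 0.0482 r 0.0566 ang -41.48
cheek 316 ctr [614.6 259.8] [26.3 13.5] 24.1 z 0.0483 r 0.0885 ang 7.09
hook 828 ctr [515.3 336. ] [16. 42.] 12.7 z 0.0624 r 0.088 ang 97.47
hook 66 ctr [631.3 206.8] [14.9  7.3] 25.7 z 0.0625 r 0.1126 ang -21.92
lug 154 ctr [632.9 203.5] [11.7 13.5] 66.2 z 0.0757 r 0.1154 ang -23.11
keyway 663 ctr [491.3 271.2] [109.6  35.9] 57.9 z 0.0305 r 0.0419 ang 147.78
keyway 247 ctr [577.7 260.4] [16.7 18.8] 23.9 z 0.0306 r 0.0522 ang 12.79
```

View pics/w2.png

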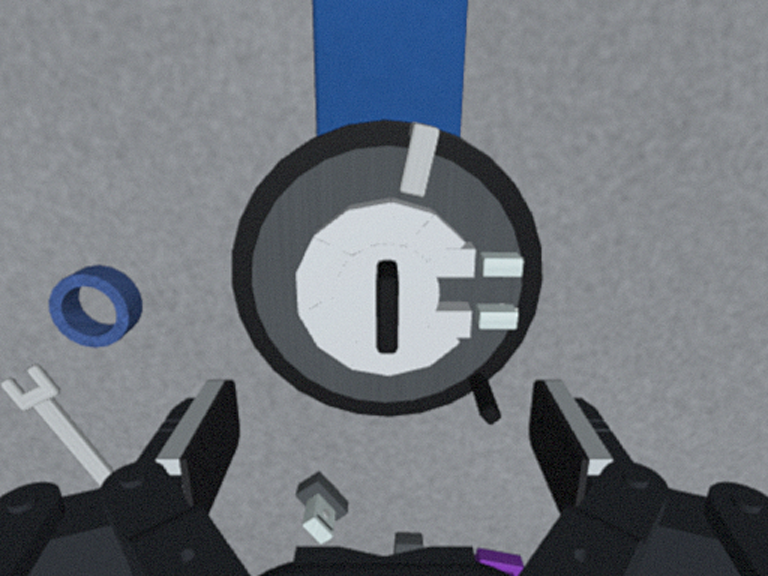

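Hub is aligned: bar 24.3°, cheeks 24.1°, keyway open towards the cheeks at (455,290). Next I'll view the key.

```bash
python3 -c "
from h import *;go((.488,-.088,.40),7)"
```

```text
shift [-0.3234 -0.1805  0.0094] turn 1.8768 | yaw now 114.53 j6 1.64 tcp [0.5179 0.2812 0.409 ] t 8.5 tilt [-0.0015 -0.001 ]
```

```bash
python3 -m crank '[0,-0.04,-0.0226,0.0,0, 0,-0.04,-0.0226,0,0, 0,-0.04,-0.0226,0,0, 0,-0.04,-0.0226,0,0, 0,-0.04,-0.0226,0,0]' >/dev/null
python3 -m crank '[0,-0.04,-0.0226,0,0, 0,-0.04,-0.0226,0,0, 0,-0.0434,-0.0223,0.009,0, 0,0,0,0,0.18, 0,0,0,0,0.18]' >/dev/null
python3 -m crank '[0,0,0,0,0.18, 0,0,0,0,0.18, 0,0,0,0,0.18, 0,0,0,0,0.18, 0,0,0,0,0.18]' >/dev/null
python3 -m crank '[0,0,0,0,0.18, 0,0,0,0,0.18, 0,0,0,0,0.18, 0,0,0,0,0.077, 0,0,0,0,0]' >/dev/null
python3 - <<'E'
from h import *
go((.488,-.088,.40),7)
im,d,X=cloud('wrist'); np.savez('c_w3',im=im,X=X); save('w3.png',im,1.5)
z=X[...,2];n=np.hypot(X[...,0]-.455,X[...,1]+.092)<.045
for a,b in((.008,.019),(.042,.06)):
    k,l,st,c=cv2.connectedComponentsWithStats((n&(z>a)&(z<b)).astype(np.uint8))
    for i in range(1,k):
        if st[i,4]>20:
            Q=X[l==i];print(a,st[i,4],c[i].round(),[np.round(q,1) for q in cv2.minAreaRect((Q[:,:2]*1000).astype(np.float32))],np.median(Q[:,2]),Q[:,:2].mean(0).round(4))
E
```

```text
shift [ 0.0004 -0.0006  0.0001] turn -0.0012 | yaw now 6.93 j6 2.841 tcp [ 0.4877 -0.0886  0.4001] t 11.0 tilt [-0.002   0.0003]
0.008 473 [256. 179.] [array([457. , -93.1]), array([51.6, 19.7]), np.float64(7.5)] 0.01401300978249409 [ 0.4561 -0.0936]
0.008 69 [233. 198.] [array([428.8, -70.5]), array([25.2, 10. ]), np.float64(22.8)] 0.008564418227513415 [ 0.4293 -0.0707]
0.042 298 [256. 177.] [array([469.2, -91.6]), array([23.2, 11.9]), np.float64(7.3)] 0.05005706449402597 [ 0.47   -0.0915]
```

View pics/w3.png

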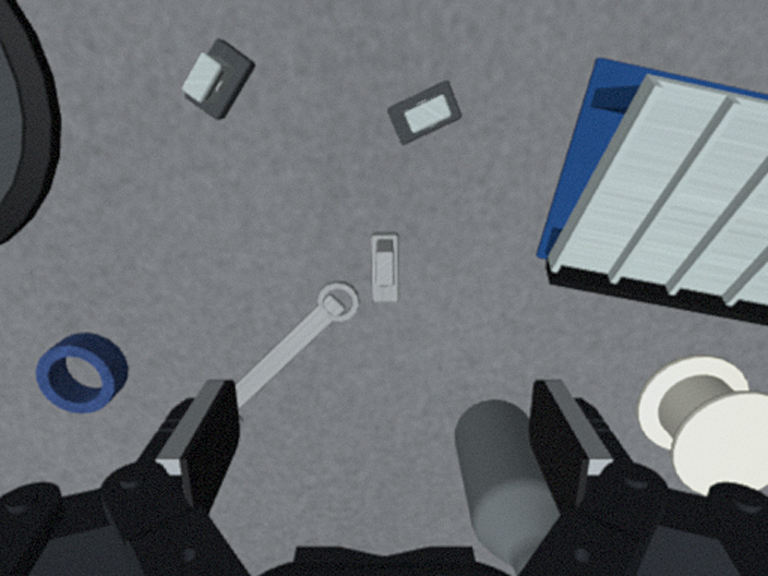

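Key: foot centre (457,−93), fin centre (469,−92) mm, so the toe points towards the robot (187.4°). Heights 14 and 50 mm match. Now grasp the fin.

```bash
python3 -c "
from h import *;go((.4692,-.0916,.194),7.4)"
python3 -m crank '[0,-0.0186,0.001,0,-0.007, 0,0,0,0.05,0, 0,0,0,0.05,0, 0,0,0,0.05,0, 0,0,0,0.04,0]' 60 >/dev/null
python3 -m crank '[0,0,0,0.016,0, 0,0,0,0,0]'; python3 -c "
from h import *;go((.4692,-.0916,.194),7.4)"
```

```text
shift [-0.0184  0.0008  0.2064] turn -0.007 | yaw now 7.0 j6 2.84 tcp [ 0.4877 -0.0886  0.4003] t 11.05 tilt [-0.0017  0.0002]
clock: 11.92
tcp_pos: [0.4681, -0.0915, 0.1943]
orientation: [0.998, 0.064, -0.001, -0.0]
wrist_force: [-0.6, -0.3, -0.3]
grip_width: 0.0852
finger_force: 0.0
shift [0.0011 0.0002 0.0003] turn -0.0005 | yaw now 7.37 j6 2.82 tcp [ 0.4681 -0.0915  0.1943] t 11.925 tilt [-0.003   0.0006]
```

```bash
python3 -m crank '[0.5,0.001,0,0,0, 1,0,0,0,0, 1,0,0,0,0, 1,0,0,0,0, 1,0,0,0,0]'
python3 -m crank '[1,0,0,-0.04,0, 1,0,0,-0.05,0, 1,0,0,-0.05,0, 1,0,0,0,0]'
python3 - <<'E'
from h import *
a=np.radians(24.15);p=np.array([.5351+.052*np.cos(a),.2453+.052*np.sin(a)]);print(p)
go((*p,.334),204.15)
E
```

```text
clock: 12.55
tcp_pos: [0.4708, -0.0914, 0.1956]
orientation: [0.998, 0.064, 0.0, 0.0]
wrist_force: [-0.4, -0.5, 5.7]
grip_width: 0.0111
finger_force: 58.7
clock: 13.05
tcp_pos: [0.4716, -0.0916, 0.3385]
orientation: [0.998, 0.064, 0.003, 0.001]
wrist_force: [-0.1, 0.0, -1.4]
grip_width: 0.0109
finger_force: 58.8
[0.58254883 0.2665746 ]
shift [ 0.1556 -0.3411  0.0048] turn 2.848 | yaw now 7.33 j6 2.822 tcp [ 0.4716 -0.0916  0.3385] t 13.05 tilt [ 0.0063 -0.0011]
```

```bash
python3 -m crank '[1,0,0,0,-0.181, 1,0,0,0,-0.181, 1,0,0,0,-0.181, 1,0,0,0,-0.181, 1,0,0,0,-0.181]' >/dev/null
python3 -m crank '[1,0,0,0,-0.181, 1,0,0,0,-0.181, 1,0,0,0,-0.181, 1,0,0,0,-0.181, 1,0,0,0,-0.181]' >/dev/null
python3 -m crank '[1,0,0,0,-0.181, 1,0,0,0,-0.181, 1,0,0,0,-0.181, 1,0,0,0,-0.181, 1,0,0,0,-0.181]' >/dev/null
python3 -m crank '[1,0,0,0,-0.181, 1,0,0,0,-0.181, 1,0,0,0,-0.181, 1,0,0,0,-0.177, 1,0,0,0,0]' >/dev/null
python3 -c "
from h import *;go((.5825,.2666,.334),204.15)"
```

```text
shift [-2.484e-01  2.810e-01 -1.000e-04] turn -0.0014 | yaw now -155.93 j6 -0.612 tcp [ 0.4703 -0.0913  0.334 ] t 15.55 tilt [-0.002   0.0005]
```

```bash
python3 -m crank '[1,-0.0248,0.0281,0,0, 1,-0.0248,0.0281,0,0, 1,-0.0248,0.0281,0,0, 1,-0.0248,0.0281,0,0, 1,-0.0248,0.0281,0,0]' >/dev/null
python3 -m crank '[1,-0.0248,0.0281,0,0, 1,-0.0248,0.0281,0,0, 1,-0.0248,0.0281,0,0, 1,-0.0248,0.0281,0,0, 1,-0.0248,0.0281,0,0]' >/dev/null
python3 -m crank '[1,0,0,0.03,0, 1,0,0,0.03,0, 1,0,0,0,0, 1,0,0,0,0]'
python3 - <<'E'
from h import *
go((.5825,.2666,.224),204.15)
im,d,X=cloud('wrist'); np.savez('c_w4',im=im,X=X); save('w4.png',im,1.5)
z=X[...,2];n=np.hypot(X[...,0]-.59,X[...,1]-.27)<.05
print(manip.observe()['tcp_pos'])
m=n&(z>.075)&(z<.102)
k,l,st,c=cv2.connectedComponentsWithStats(m.astype(np.uint8))
for i in range(1,k):
    if st[i,4]>20:
        Q=X[l==i];print(st[i,4],c[i].round(),[np.round(q,1) for q in cv2.minAreaRect((Q[:,:2]*1000).astype(np.float32))],np.percentile(Q[:,2],[5,50,95]))
E
```

```text
clock: 17.3
tcp_pos: [0.5823, 0.2665, 0.2758]
orientation: [-0.208, 0.978, 0.0, 0.0]
wrist_force: [0.3, -0.9, -0.4]
grip_width: 0.0114
finger_force: 58.8
shift [-0.0002  0.      0.0518] turn -0.0023 | yaw now -155.98 j6 0.01 tcp [0.5823 0.2665 0.2758] t 17.3 tilt [0.0004 0.0003]
[0.5824869  0.2665112  0.27639871]
816 [255. 226.] [array([574.8, 262.3]), array([ 8.2, 20.1]), np.float64(20.8)] [0.08433591 0.09373826 0.10005332]
```

View pics/w4.png

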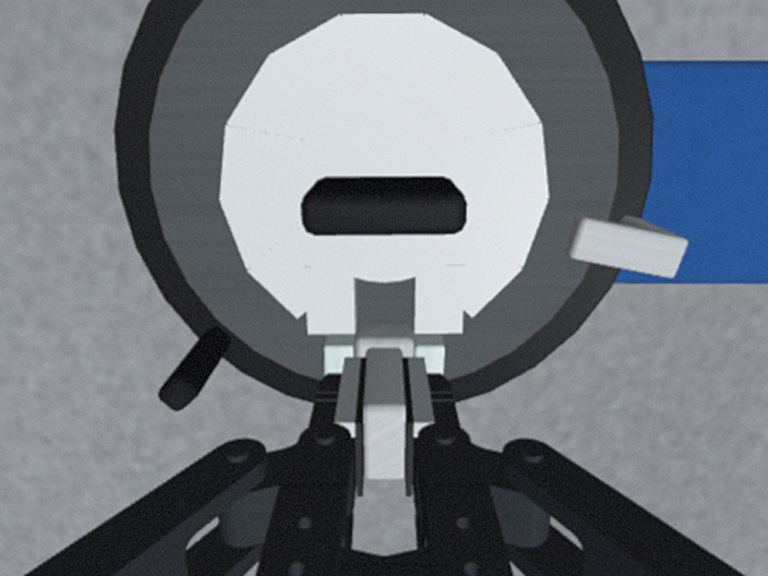

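Key centred over the keyway (heel at 357–413 px, keyway at 356–415), fin on hub side. I'll lower it.

```bash
python3 -m crank '[1,0,0,0.02,0, 1,0,0,0.012,0, 1,0,0,0.006,0, 1,0,0,0.004,0, 1,0,0,0,0]' 
python3 -m crank '[1,0,0,0.004,0, 1,0,0,0.003,0, 1,0,0,0.0015,0, 1,0,0,0,0]'
```

```text
clock: 17.98
tcp_pos: [0.5821, 0.2665, 0.2333]
orientation: [-0.209, 0.978, 0.0, 0.0]
wrist_force: [0.4, -0.1, -1.3]
grip_width: 0.0108
finger_force: 58.8
clock: 18.48
tcp_pos: [0.582, 0.2664, 0.2257]
orientation: [-0.209, 0.978, 0.0, 0.0]
wrist_force: [-3.0, -0.8, 7.4]
grip_width: 0.0115
finger_force: 60.0
```

```bash
python3 -m crank '[0.5,0,0,0,0, 0,0,0,0,0, 0,0,0,0,0, 0,0,0,-0.05,0, 0,0,0,-0.05,0]' >/dev/null
python3 -m crank '[0,0,0,-0.04,0, 0,0.04,0,0,0, 0,0,0,0,0]'
cat > chk.py <<'E'
from h import *
import sys
go((.5825,.2666,.224),204.15)
im,d,X=cloud('wrist'); np.savez('c_'+sys.argv[1],im=im,X=X); save(sys.argv[1]+'.png',im,1.5)
C=np.array([.5351,.2453]);a=np.radians(24.15);B=np.array([[np.cos(a),-np.sin(a)],[np.sin(a),np.cos(a)]])
L=(X[...,:2]-C)@B*1000; z=X[...,2]
def rect(n,m):
    k,l,st,c=cv2.connectedComponentsWithStats(m.astype(np.uint8))
    for i in range(1,k):
        if st[i,4]>25:
            q=cv2.minAreaRect(L[l==i].astype(np.float32));print(n,st[i,4],c[i].round(),[np.round(t,1) for t in q],'z',np.median(z[l==i]).round(4),'ang',np.degrees(np.arctan2(q[0][1],q[0][0])).round(1))
r=np.hypot(L[...,0],L[...,1])
rect('bar',(r<40)&(z>.086)&(z<.1)); rect('fin',(r<75)&(r>35)&(z>.074)&(z<.084))
rect('toe',(abs(L[...,1])<11)&(L[...,0]>64)&(L[...,0]<95)&(z>.036)&(z<.052))
rect('cheek',(r>65)&(r<98)&(z>.044)&(z<.052)); rect('hook',(r>68)&(r<120)&(z>.058)&(z<.067)); rect('lug',(r>90)&(r<125)&(z>.07)&(z<.082))
E
python3 chk.py w5
```

```text
clock: 19.48
tcp_pos: [0.5437, 0.2493, 0.3654]
orientation: [-0.209, 0.978, -0.0, -0.0]
wrist_force: [0.6, -0.8, 0.8]
grip_width: 0.0853
finger_force: 0.0
shift [-0.0425 -0.      0.1414] turn -0.0003 | yaw now -155.87 j6 0.009 tcp [0.5437 0.2493 0.3654] t 19.475 tilt [-0.0006 -0.0002]
bar 1189 [255. 173.] [array([-0.4, -0.7]), array([13.3, 51. ]), np.float64(0.0)] z 0.0901 ang -118.6
fin 387 [255. 230.] [array([53.1, -0.7]), array([23.4, 10.9]), np.float64(0.1)] z 0.0805 ang -0.7
toe 257 [255. 240.] [array([77.7, -0.8]), array([20. , 27.3]), np.float64(89.5)] z 0.0444 ang -0.6
cheek 378 [235. 240.] [array([ 78.2, -20.5]), array([12.4, 27.8]), np.float64(89.2)] z 0.0486 ang -14.7
cheek 181 [255. 242.] [array([77.8, -0.7]), array([18.2, 25.8]), np.float64(90.0)] z 0.0447 ang -0.5
cheek 380 [276. 240.] [array([78.4, 18.3]), array([13.2, 27.3]), np.float64(88.5)] z 0.0486 ang 13.1
hook 928 [362. 184.] [array([18.6, 89.9]), array([41.7, 16.3]), np.float64(79.1)] z 0.0626 ang 78.3
hook 81 [169. 237.] [array([ 68.1, -78.7]), array([14.6,  7.4]), np.float64(80.5)] z 0.0626 ang -49.2
lug 231 [164. 248.] [array([ 71.9, -79.6]), array([12. , 14.2]), np.float64(42.4)] z 0.0759 ang -47.9
```

View pics/w5.png

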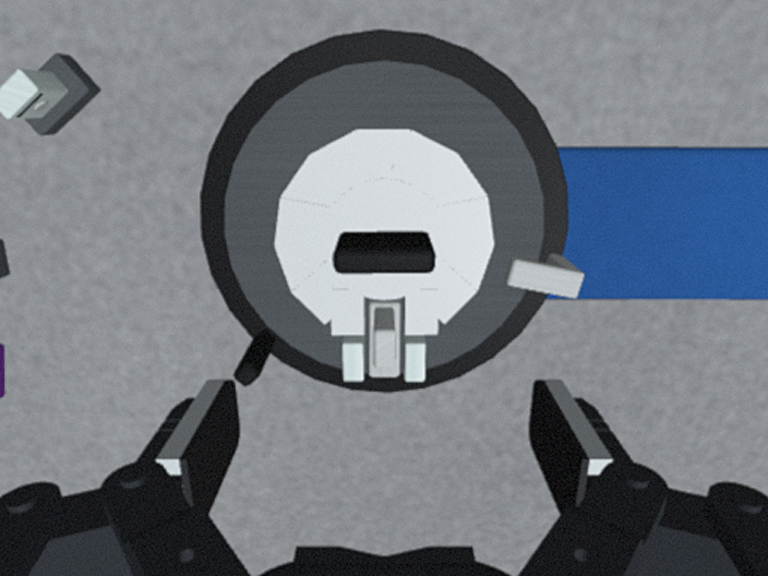

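Key fully seated (fin top 80.5 mm, toe top 44.4 mm, within 1 mm of slot line). Next the lug, at (250,358) px.

```bash
python3 -c "
from h import *
a=np.radians(24.15);B=np.array([[np.cos(a),-np.sin(a)],[np.sin(a),np.cos(a)]])
p=np.array([.5351,.2453])+B@[.0719,-.0796];print(p)
go((*p,.32),156)"
```

```text
[0.63327363 0.20208302]
shift [-0.0612 -0.0797  0.0452] turn 0.8401 | yaw now -155.87 j6 0.009 tcp [0.5448 0.2498 0.3652] t 19.525 tilt [0.0002 0.0002]
```

```bash
python3 -m crank '[0,-0.0306,-0.0398,0,0, 0,-0.0306,-0.0398,0,0, 0,0,0,0.0226,0.168, 0,0,0,0.0226,0.168, 0,0,0,0,0.168]' 40 >/dev/null
python3 -m crank '[0,0,0,0,0.168, 0,0,0,0,0.168, 0,0,0,0,0]'  >/dev/null
python3 -c "
from h import *
go((.6333,.2021,.22),156)"
```

```text
shift [ 0.0008 -0.001   0.0988] turn 0.0012 | yaw now 156.07 j6 0.727 tcp [0.6345 0.2027 0.3188] t 20.525 tilt [-0.0005 -0.0001]
```

```bash
python3 -m crank '[0,0.0008,-0.001,0.04,0, 0,0,0,0.04,0, 0,0,0,0.0188,0, 0.5,0,0,0,0, 1,0,0,0,0]' >/dev/null
python3 -m crank '[1,0,0,0,0, 1,0,0,0,0, 1,0,0,0,0, 1,0,0,0,0]' 
python3 -m crank '[1,0.0012,-0.016,0,0.15, 1,0.0012,-0.016,0,0.15, 1,0,0,0,0]'
python3 -c "
from h import *
go((.6333,.2021,.22),156)"
```

```text
clock: 21.65
tcp_pos: [0.6331, 0.202, 0.2217]
orientation: [0.208, 0.978, 0.0, 0.001]
wrist_force: [-0.1, -0.2, 5.4]
grip_width: 0.0111
finger_force: 40.3
clock: 22.02
tcp_pos: [0.6153, 0.1744, 0.2217]
orientation: [0.353, 0.936, 0.001, 0.0]
wrist_force: [-0.1, 1.2, 5.3]
grip_width: 0.0112
finger_force: 40.3
shift [0.0048 0.0327 0.0018] turn -0.3024 | yaw now 138.68 j6 0.997 tcp [0.6153 0.1744 0.2217] t 22.025 tilt [0.0011 0.0007]
```

```bash
python3 -m crank '[1,0.0012,-0.016,0,0.15, 1,0.0012,-0.016,0,0.15, 1,0.0012,-0.016,0,0.15, 1,0,0,0,0]'|grep -v t:
python3 -m crank '[1,0.0012,-0.016,0,0.15, 1,0.0012,-0.016,0,0.15, 1,0.0012,-0.016,0,0.15, 1,0,0,0,0]'
python3 -m crank '[1,0.0005,-0.0107,0,0.10, 1,0.0002,-0.0053,0,0.05, 1,0,0,0,0, 1,0,0,0,0]'
python3 -c "
from h import *
a=np.radians(24.15)
s=manip.observe()['tcp_pos'][:2]-[.5351,.2453];print(np.hypot(*s),np.degrees(np.arctan2(s[1],s[0])-a)+126)
go((.6333,.2021,.22),78)"
```

```text
clock: 22.52
tcp_pos: [0.5766, 0.1469, 0.2217]
orientation: [0.552, 0.834, 0.001, 0.0]
wrist_force: [0.8, 1.0, 4.8]
grip_width: 0.011
finger_force: 40.3
clock: 23.02
tcp_pos: [0.5296, 0.1389, 0.2217]
orientation: [0.724, 0.69, 0.001, 0.0]
wrist_force: [0.6, 1.8, 5.6]
grip_width: 0.0112
finger_force: 40.4
clock: 23.52
tcp_pos: [0.5145, 0.1408, 0.2217]
orientation: [0.773, 0.634, 0.001, 0.0]
wrist_force: [-0.3, 0.9, 9.2]
grip_width: 0.0113
finger_force: 40.8
0.10650145112761611 0.7019056166251687
shift [0.0833 0.1045 0.0019] turn 0.0129 | yaw now 78.74 j6 2.034 tcp [0.5145 0.1408 0.2217] t 23.525 tilt [0.0018 0.0007]
```

```bash
python3 -m crank '[1,0.0001,-0.003,0,0.03, 1,0,0,0,0, 1,0,0,0,0]'
python3 -m crank '[0.5,0,0,0,0, 0,0,0,0,0, 0,0,0,0,0, 0,0,0,-0.05,0, 0,0,0,-0.05,0]' >/dev/null
python3 -m crank '[0,0,0,-0.04,0, 0,0.03,-0.02,0,0, 0,0.03,-0.02,0,0, 0,0,0,0,0]' |grep pos
python3 chk.py w6
```

```text
clock: 23.9
tcp_pos: [0.5128, 0.1413, 0.2217]
orientation: [0.782, 0.623, 0.002, 0.002]
wrist_force: [6.6, -3.4, 3.2]
grip_width: 0.0115
finger_force: 40.5
tcp_pos: [0.4848, 0.2102, 0.3607]
shift [0.0767 0.0827 0.1367] turn -2.2175 | yaw now 77.1 j6 2.205 tcp [0.4848 0.2102 0.3607] t 25.025 tilt [-0.0004  0.0003]
bar 1404 [314. 123.] [array([ 0.6, -0.2]), array([13.9, 51.9]), np.float64(0.3)] z 0.09 ang -16.0
fin 659 [375.  76.] [array([54.2, -0.1]), array([24.5, 12.3]), np.float64(0.2)] z 0.0802 ang -0.1
toe 343 [381.  50.] [array([78.,  4.]), array([27.8, 12.2]), np.float64(0.2)] z 0.0442 ang 3.0
cheek 689 [377.  34.] [array([78.8, 19.2]), array([27.1, 13.1]), np.float64(0.1)] z 0.0485 ang 13.7
cheek 202 [382.  51.] [array([77.8,  3.9]), array([26.8, 12. ]), np.float64(0.8)] z 0.0447 ang 2.9
cheek 616 [403.  77.] [array([ 78.8, -19.7]), array([27.1, 13.3]), np.float64(0.3)] z 0.0485 ang -14.0
hook 1415 [415.  42.] [array([93.3, -0.2]), array([42.1, 16.5]), np.float64(0.5)] z 0.0625 ang -0.1
hook 74 [304. 237.] [array([-62.8, -82.3]), array([15.7,  7.8]), np.float64(8.1)] z 0.0621 ang -127.3
lug 225 [307. 248.] [array([-62. , -86.1]), array([13.4, 12. ]), np.float64(55.4)] z 0.0757 ang -125.8
```

Collar locked (hook 0.1° off the slot line), key still seated. Now fit the rack.

```bash
cat > deck.py <<'E'
from h import *
from scipy.optimize import minimize
def fit(X,im):
    z=X[...,2]; m=(X[...,0]>.45)&(X[...,0]<.605)&(X[...,1]>-.43)&(X[...,1]<-.195)&(z>.036)
    P=X[m]
    n=None; Q=P
    for _ in range(8):
        c=Q.mean(0); n=np.linalg.svd(Q-c,full_matrices=False)[2][2]; n*=np.sign(n[2])
        h=(P-c)@n; Q=P[np.abs(h)<.003]
    x=np.array([-n[0],-n[1],0]); x/=np.hypot(*x[:2]); x=x*n[2]+np.array([0,0,1])*np.hypot(n[0],n[1]); y=np.cross(n,x)
    print('tilt',np.degrees(np.arccos(n[2])).round(2),'az',np.degrees(np.arctan2(x[1],x[0])).round(2),len(Q))
    h=(P-c)@n; R_=P[(h>.006)&(h<.012)]   # rib tops
    yy=R_@y; print('rib hist'); 
    hst,e=np.histogram(yy,bins=np.arange(yy.min(),yy.max()+.002,.002)); print([(round(float(a),3),int(b)) for a,b in zip(e,hst) if b>15])
    t=R_@x; print('xrange plane',np.percentile(Q@x,[.5,99.5]).round(4),'y',np.percentile(Q@y,[.2,99.8]).round(4))
    # z=.032 line: point on plane
    return c,n,x,y
if __name__=='__main__':
    for n in('top','side'):
        Z=np.load(f'c_{n}.npz');c,nn,x,y=fit(Z['X'],Z['im']); 
        # origin height: x coordinate where plane z=.032
        k=(.032-c[2])/x[2]; o=c+k*x; print(n,'c',c.round(4),'line pt at z=.032',o.round(4),'x.o',(o@x).round(4),'y.o',(o@y).round(4))
E
python3 deck.py
```

```text
tilt 24.84 az -4.04 3316
rib hist
[(-0.383, 27), (-0.381, 39), (-0.379, 40), (-0.341, 32), (-0.339, 38), (-0.337, 35), (-0.299, 26), (-0.297, 43), (-0.295, 31), (-0.257, 25), (-0.255, 37), (-0.253, 33), (-0.215, 26), (-0.213, 42), (-0.211, 26), (-0.173, 21), (-0.171, 37), (-0.169, 27)]
xrange plane [0.4689 0.5901] y [-0.3785 -0.1678]
top c [ 0.5363 -0.314   0.0619] line pt at z=.032 [ 0.4719 -0.3095  0.032 ] x.o 0.4604 y.o -0.2755
tilt 24.34 az -4.43 1161
rib hist
[(-0.335, 18), (-0.333, 16), (-0.295, 18), (-0.293, 17), (-0.251, 18), (-0.249, 18), (-0.211, 18), (-0.209, 25), (-0.169, 20), (-0.167, 25), (-0.165, 22)]
xrange plane [0.4718 0.595 ] y [-0.3808 -0.1627]
side c [ 0.5377 -0.3113  0.0617] line pt at z=.032 [ 0.4722 -0.3063  0.032 ] x.o 0.4637 y.o -0.2689
```

```bash
python3 -c "
from h import *
go((.591,-.023,.40),150)"
```

```text
shift [-0.2028  0.1551 -0.0394] turn -1.273 | yaw now 77.06 j6 2.204 tcp [0.4852 0.2094 0.3606] t 25.075 tilt [-0.0003 -0.0002]
```

```bash
python3 -m crank '[0.2,0,0,-0.0394,0, 0.2,-0.0406,0.031,0,0, 0.2,-0.0406,0.031,0,0, 0.2,-0.0406,0.031,0,0, 0.2,-0.0406,0.031,0,0]' >/dev/null
python3 -m crank '[0.2,-0.0406,0.031,0,-0.15, 0.2,0,0,0,-0.18, 0.2,0,0,0,-0.18, 0.2,0,0,0,-0.18, 0.2,0,0,0,-0.18]' >/dev/null
python3 -m crank '[0.2,0,0,0,-0.18, 0.2,0,0,0,-0.18, 0.2,0,0,0,0]' >/dev/null
cat > cl.py <<'E'
from h import *
import sys
go((.591,-.023,.40),150)
im,d,X=cloud('wrist'); np.savez('c_'+sys.argv[1],im=im,X=X); save(sys.argv[1]+'.png',im,1.5)
z=X[...,2]; b=(z>.007)&(z<.07)&(X[...,0]>.4)&(X[...,0]<.85)&(X[...,1]<.125)&(X[...,1]>-.2)
k,l,st,c=cv2.connectedComponentsWithStats(b.astype(np.uint8))
for i in range(1,k):
    if st[i,4]<60: continue
    o=[c[i].round(),im[l==i].mean(0).round()]
    for a,e in((.01,.02),(.04,.055)):
        m=(l==i)&(z>a)&(z<e)
        if m.sum()>10:
            Q=X[m]; (ct,(w,h),an)=cv2.minAreaRect((Q[:,:2]*1000).astype(np.float32))
            if h>w: w,h,an=h,w,an+90
            o+=['|',np.round(ct,1),round(w),round(h),'long',round(an,1),'z',np.median(Q[:,2]).round(4)]
    print(*o)
E
python3 cl.py w7
```

```text
shift [ 0.0008  0.0019 -0.0001] turn -0.0472 | yaw now 147.29 j6 0.529 tcp [ 0.5907 -0.025   0.3999] t 26.7 tilt [-0.0006 -0.0001]
[132.  22.] [163. 168. 170.]
[279.  82.] [112. 120. 122.] | [543.4  32.3] 44 26 long 151.7 z 0.0163 | [543.3  32.1] 26 14 long 152.5 z 0.0463
[182. 173.] [111. 119. 121.] | [ 566.7 -105.5] 44 26 long 121.3 z 0.0161 | [ 566.9 -105.6] 26 14 long 122.1 z 0.0461
[315. 198.] [100. 107. 109.] | [668.6   0.9] 44 26 long 113.0 z 0.0163 | [668.6   0.8] 26 14 long 113.3 z 0.0464
[367. 244.] [ 94.  46. 129.] | [750.5  24. ] 44 26 long 12.0 z 0.0165 | [750.7  24. ] 27 14 long 12.5 z 0.0463
[243. 248.] [106. 114. 116.] | [677.6 -98.9] 44 26 long 150.8 z 0.0162 | [678.2 -99.1] 26 14 long 150.7 z 0.0462
[292. 293.] [ 28. 136. 135.] | [761.7 -82.3] 44 26 long 155.9 z 0.0163 | [761.2 -82.2] 26 14 long 156.4 z 0.0463
```

View pics/w7.png

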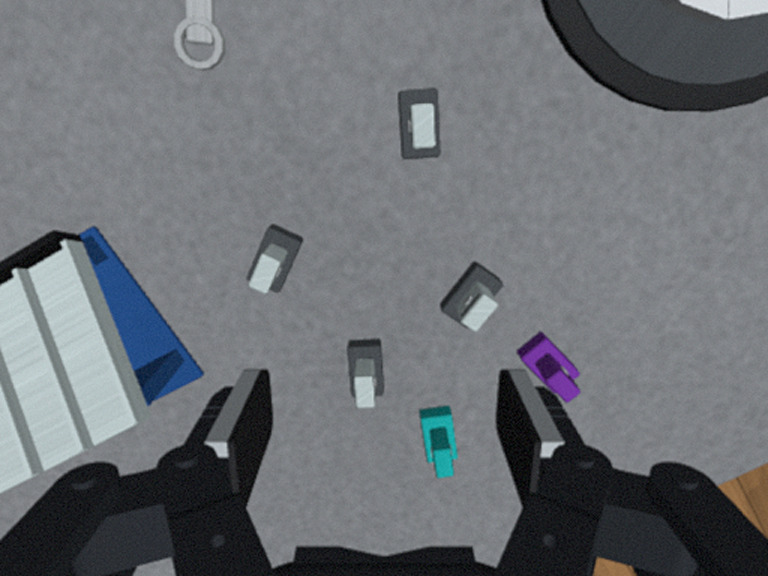

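All four clamps are visible: (420,123), (274,258), (472,296), (365,373) px. The one at (420,123) has been knocked about 27 mm. The purple and turquoise ones stay. First pick (566.8,−105.5).

```bash
python3 -c "
from h import *
go((.5668,-.1055,.193),121.7)"
```

```text
shift [-0.0237 -0.0806  0.2069] turn 0.4439 | yaw now 147.14 j6 0.531 tcp [ 0.5907 -0.0249  0.3999] t 26.75 tilt [-0.0005 -0.    ]
```

```bash
python3 -m crank '[0.2,-0.0118,-0.0403,0,0, 0.2,-0.0119,-0.0403,0.02,0, 0.2,0,0,0.04,0.148, 0.2,0,0,0.04,0.148, 0.2,0,0,0.04,0.148]' 60 >/dev/null
python3 -m crank '[0.2,0,0,0.0,0, 0.2,0,0,0,0]' >/dev/null
python3 -c "
from h import *
go((.5668,-.1055,.193),121.7)"
```

```text
shift [ 0.0002 -0.0011  0.0684] turn 0.0061 | yaw now 122.05 j6 0.828 tcp [ 0.5678 -0.105   0.2614] t 27.625 tilt [ 0.0011 -0.0002]
```

```bash
python3 -m crank '[0.2,0,-0.001,0.04,0.006, 0.2,0,0,0.0284,0, 0.2,0,0,0,0, 0.6,0,0,0,0, 1,0,0,0,0]' >/dev/null
python3 -m crank '[1,0,0,0,0, 1,0,0,0,0, 1,0,0,0,0]' 
python3 -m crank '[1,0,0,-0.05,0, 1,0,0,-0.05,0, 1,0,0,-0.05,0, 1,0,0,0,0]' 
python3 -c "
from h import *
go((.5064,-.3534,.34),176)"
```

```text
clock: 28.62
tcp_pos: [0.567, -0.1054, 0.193]
orientation: [0.488, 0.873, 0.0, 0.001]
wrist_force: [-0.2, 0.6, 6.3]
grip_width: 0.0126
finger_force: 59.8
clock: 29.12
tcp_pos: [0.5674, -0.1055, 0.3461]
orientation: [0.488, 0.873, 0.001, 0.004]
wrist_force: [0.4, -0.4, -2.6]
grip_width: 0.0131
finger_force: 59.2
shift [-0.179  -0.182   0.0059] turn -0.9489 | yaw now 121.63 j6 0.835 tcp [ 0.5674 -0.1055  0.3461] t 29.125 tilt [ 0.0073 -0.0013]
```

```bash
python3 -m crank '[1,-0.0358,-0.0364,0,0, 1,-0.0358,-0.0364,0,0, 1,-0.0358,-0.0364,0,0, 1,-0.0358,-0.0364,0,0, 1,-0.0358,-0.0364,0,0]' >/dev/null
python3 -m crank '[1,0,0,0,-0.158, 1,0,0,0,-0.158, 1,0,0,0,-0.158, 1,0,0,0,-0.158, 1,0,0,0,-0.158]' >/dev/null
python3 -m crank '[1,0,0,0,-0.158, 1,0,0,0,0, 1,0,0,0,0]' >/dev/null
python3 - <<'E'
from h import *; import deck
go((.5064,-.3534,.252),176)
im,d,X=cloud('wrist'); np.savez('c_w8',im=im,X=X); save('w8.png',im,1.5)
X=X.copy(); X[...,2][X[...,2]>.13]=np.nan
c,nn,x,y=deck.fit(X,im); k=(.032-c[2])/x[2]; o=c+k*x; print('c',c.round(4),'line pt',o.round(4),'y.o',(o@y).round(4))
E
```

```text
shift [-0.0012 -0.0003  0.089 ] turn -0.0044 | yaw now 175.75 j6 -0.536 tcp [ 0.5053 -0.3531  0.341 ] t 30.75 tilt [-0.0009  0.0007]
tilt 25.01 az -4.05 29503
rib hist
[(-0.384, 361), (-0.382, 437), (-0.38, 223), (-0.342, 244), (-0.34, 315), (-0.338, 70), (-0.3, 146), (-0.298, 191), (-0.296, 56), (-0.26, 25), (-0.258, 488), (-0.256, 443), (-0.254, 65), (-0.218, 63), (-0.216, 558), (-0.214, 427), (-0.212, 75), (-0.176, 117), (-0.174, 592), (-0.172, 426), (-0.17, 77)]
xrange plane [0.469  0.5905] y [-0.3803 -0.1736]
c [ 0.5313 -0.3066  0.0597] line pt [ 0.472  -0.3024  0.032 ] y.o -0.2683
```

View pics/w8.png

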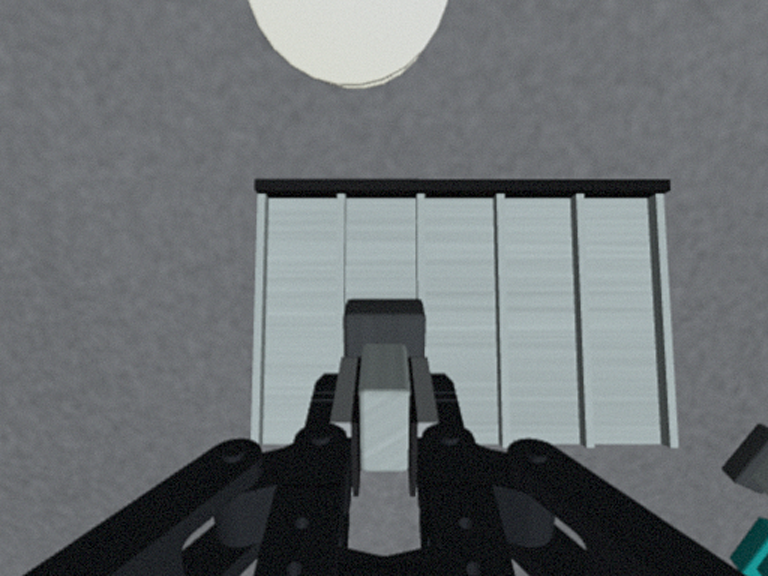

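The view shows the empty rack, stop at the top edge (462,186) and the clamp over its lane 2.8 mm to one side. I'll correct that and lower.

```bash
python3 -m crank '[1,0,-0.0028,0.04,-0.004, 1,0,0,0.03,0, 1,0,0,0.01,0, 1,0,0,0,0]' >/dev/null
python3 -m crank '[1,0,0,0.006,0, 1,0,0,0.003,0, 1,0,0,0,0, 1,0,0,0,0]' 20
python3 -m crank '[1,0,0,0.003,0, 1,0,0,0.003,0, 1,0,0,0.003,0, 1,0,0,0,0]' 20
```

```text
clock: 31.8
tcp_pos: [0.5053, -0.356, 0.253]
orientation: [0.033, 0.999, -0.0, 0.0]
wrist_force: [-0.2, -0.8, -1.7]
grip_width: 0.0129
finger_force: 59.1
clock: 32.3
tcp_pos: [0.5045, -0.3565, 0.2499]
orientation: [0.034, 0.999, -0.002, 0.002]
wrist_force: [-19.2, 5.4, 50.3]
grip_width: 0.0132
finger_force: 67.4
```

```bash
python3 -m crank '[1,0,0,-0.007,0, 1,0,0,0,0]' | grep -v ori
python3 -m crank '[0.7,0,0,0,0, 0.65,0,0,0,0, 0.65,0,0,0,0, 0.65,0,0,0,0]'
python3 -m crank '[0.65,0,0,-0.04,0, 0.65,0,0,-0.05,0, 0.65,0.03,0.03,0,0, 0.65,0,0,0,0]' | grep pos
python3 - <<'E'
from h import *
im,d,X=cloud('wrist'); np.savez('c_w9',im=im,X=X); save('w9.png',im,1.5)
E
```

```text
clock: 32.55
tcp_pos: [0.5053, -0.3561, 0.2513]
wrist_force: [-1.0, -0.2, -0.2]
grip_width: 0.0132
finger_force: 60.0
clock: 33.05
tcp_pos: [0.5052, -0.356, 0.2504]
orientation: [0.033, 0.999, 0.0, -0.0]
wrist_force: [-0.9, 0.8, -0.1]
grip_width: 0.0293
finger_force: 0.0
tcp_pos: [0.4758, -0.3225, 0.3413]
```

View pics/w9.png

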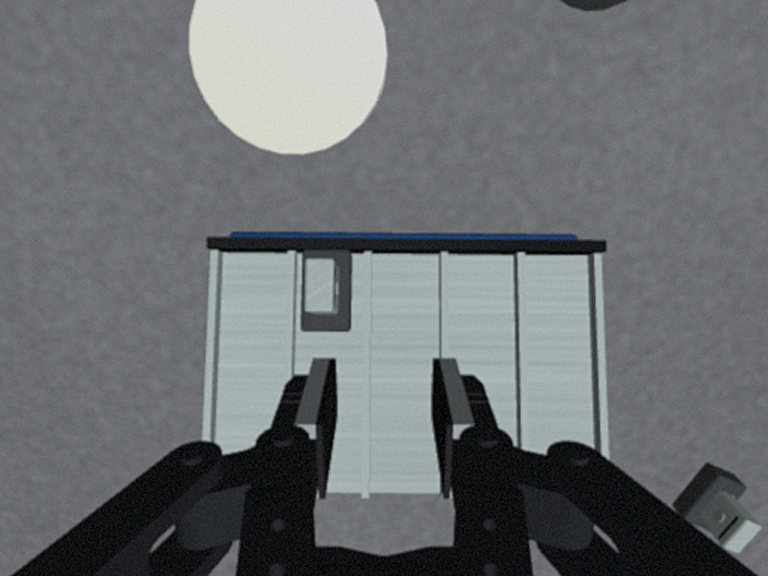

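The clamp stands in its lane against the stop (326,290). The drop-and-slide works. Next clamp: (678,−99), 150.8°.

```bash
python3 -c "
from h import *
go((.6779,-.099,.193),150.8)"
```

```text
shift [-0.1858  0.2373  0.1482] turn 0.4433 | yaw now 176.2 j6 -0.53 tcp [ 0.4767 -0.3234  0.3412] t 33.6 tilt [ 0.0003 -0.0001]
```

```bash
python3 -m crank '[0.4,-0.031,0.0396,0,0, 0.4,-0.031,0.0396,0,0, 0.4,-0.031,0.0396,0,0, 0.2,-0.031,0.0396,0,0, 0.2,-0.031,0.0396,0,0]' >/dev/null
python3 -m crank '[0.2,-0.0308,0.0393,0,0.111, 0.2,0,0,0.03,0.111, 0.2,0,0,0.03,0.111, 0.2,0,0,0,0.111, 0.2,0,0,0,0]' >/dev/null
python3 -c "
from h import *
go((.6779,-.099,.193),150.8)
im,d,X=cloud('wrist');z=X[...,2]
m=(np.hypot(X[...,0]-.678,X[...,1]+.099)<.05)&(z>.04)&(z<.055);Q=X[m]
print(m.sum(),cv2.minAreaRect((Q[:,:2]*1000).astype(np.float32)))"
```

```text
shift [0.0013 0.0003 0.0866] turn -0.0005 | yaw now 150.77 j6 0.364 tcp [ 0.679  -0.0999  0.2796] t 34.85 tilt [-0.001   0.0002]
858 ((678.0319213867188, -99.2401123046875), (14.266151428222656, 25.90953826904297), 60.35234451293945)
```

```bash
python3 -m crank '[0.2,0.0013,0,0.04,0, 0.2,0,0,0.04,0, 0.2,0,0,0.0066,0, 0.2,0,0,0,0, 0.6,0,0,0,0]' >/dev/null
python3 -m crank '[1,0,0,0,0, 1,0,0,0,0, 1,0,0,0,0, 1,0,0,0,0]' 
python3 -m crank '[1,0,0,-0.05,0, 1,0,0,-0.05,0, 1,0,0,-0.05,0, 1,0,0,0,0]' 
python3 -c "
from h import *
go((.5073,-.3139,.34),176)"
```

```text
clock: 36.02
tcp_pos: [0.6776, -0.0991, 0.1949]
orientation: [0.253, 0.968, 0.0, 0.001]
wrist_force: [0.4, 0.5, 5.5]
grip_width: 0.0137
finger_force: 28.2
clock: 36.52
tcp_pos: [0.6781, -0.0992, 0.3487]
orientation: [0.253, 0.968, 0.0, 0.004]
wrist_force: [0.6, 1.0, -2.0]
grip_width: 0.0138
finger_force: 27.3
shift [ 0.0441 -0.2709  0.0076] turn -0.441 | yaw now 150.73 j6 0.366 tcp [ 0.6781 -0.0992  0.3487] t 36.525 tilt [ 0.0071 -0.001 ]
```

```bash
python3 -m crank '[1,0.0074,-0.0451,0,0, 1,0.0074,-0.0451,0,0, 1,0.0074,-0.0451,0,0, 1,0.0074,-0.0451,0,0, 1,0.0074,-0.0451,0,0]' >/dev/null
python3 -m crank '[1,0.0071,-0.0454,0,-0.11, 1,0,0,0,-0.11, 1,0,0,0,-0.11, 1,0,0,0,-0.11, 1,0,0,0,0]' >/dev/null
python3 -c "
from h import *
go((.5073,-.3139,.254),176)"
```

```text
shift [-0.0013 -0.0002  0.0889] turn -0.0018 | yaw now 175.9 j6 -0.483 tcp [ 0.5061 -0.3137  0.3429] t 37.775 tilt [-0.0016  0.0011]
```

```bash
python3 -m crank '[1,-0.001,0,0.04,0, 1,0,0,0.035,0, 1,0,0,0.010,0, 1,0,0,0.004,0, 1,0,0,0,0]' |grep -v ori
python3 -m crank '[0.7,0,0,0,0, 0.65,0,0,0,0, 0.65,0,0,0,0, 0.65,0,0,0,0]' | grep -v ori
python3 -m crank '[0.65,0,0,-0.04,0, 0.65,0,0,-0.05,0, 0.65,0,0,0,0]' | grep pos
python3 -c "
from h import *
go((.6686,.0008,.193),113.2)"
```

```text
clock: 38.4
tcp_pos: [0.5078, -0.3141, 0.2559]
wrist_force: [0.1, -0.0, -0.9]
grip_width: 0.0135
finger_force: 27.2
clock: 38.9
tcp_pos: [0.5074, -0.3139, 0.2553]
wrist_force: [0.1, 0.1, 0.2]
grip_width: 0.0301
finger_force: 0.0
tcp_pos: [0.5083, -0.3144, 0.3491]
shift [-0.1367  0.3262  0.1559] turn 1.0951 | yaw now 175.94 j6 -0.483 tcp [ 0.5083 -0.3144  0.3491] t 39.275 tilt [ 0.0059 -0.0036]
```

```bash
python3 -m crank '[0.4,-0.017,0.0408,0,0, 0.4,-0.017,0.0408,0,0, 0.4,-0.017,0.0408,0,0, 0.2,-0.017,0.0408,0,0, 0.2,-0.017,0.0408,0,0]' >/dev/null
python3 -m crank '[0.2,-0.017,0.0408,0,0, 0.2,-0.017,0.0408,0,0, 0.2,-0.0177,0.0406,0,0.157, 0.2,0,0,0.03,0.157, 0.2,0,0,0.03,0.157]' >/dev/null
python3 -m crank '[0.2,0,0,0,0.157, 0.2,0,0,0,0.157, 0.2,0,0,0,0.157, 0.2,0,0,0,0.153, 0.2,0,0,0,0]' >/dev/null
python3 -c "
from h import *
go((.6686,.0008,.193),113.2)
im,d,X=cloud('wrist');z=X[...,2]
m=(np.hypot(X[...,0]-.6686,X[...,1]-.0008)<.05)&(z>.04)&(z<.055);Q=X[m]
print(m.sum(),cv2.minAreaRect((Q[:,:2]*1000).astype(np.float32)))"
```

```text
shift [-0.0018  0.0015  0.0912] turn 0.0011 | yaw now 113.26 j6 1.168 tcp [0.6666 0.0018 0.2842] t 41.15 tilt [-0.0013  0.0001]
827 ((669.2091674804688, 1.4724607467651367), (14.520971298217773, 25.649564743041992), 22.572599411010742)
```

```bash
python3 -m crank '[0.2,-0.0014,0.0022,0.045,0, 0.2,0,0,0.04,0, 0.2,0,0,0.0072,0, 0.2,0,0,0,0, 0.6,0,0,0,0]' >/dev/null
python3 -m crank '[1,0,0,0,0, 1,0,0,0,0, 1,0,0,0,0, 1,0,0,0,0]' 
python3 -m crank '[1,0,0,-0.05,0, 1,0,0,-0.05,0, 1,0,0,-0.05,0, 1,0,0,0,0]' 
python3 -c "
from h import *
go((.5103,-.2720,.34),176)"
```

```text
clock: 42.32
tcp_pos: [0.6697, 0.0014, 0.1938]
orientation: [0.55, 0.835, 0.0, 0.001]
wrist_force: [-1.3, 0.8, 5.8]
grip_width: 0.0137
finger_force: 23.3
clock: 42.82
tcp_pos: [0.6703, 0.0014, 0.3474]
orientation: [0.55, 0.835, 0.002, 0.003]
wrist_force: [1.0, 1.0, -1.2]
grip_width: 0.0132
finger_force: 22.3
shift [-0.1882 -0.2548  0.0062] turn -1.096 | yaw now 113.21 j6 1.168 tcp [0.6703 0.0014 0.3474] t 42.825 tilt [0.0073 0.0001]
```

```bash
python3 -m crank '[1,-0.0269,-0.0364,0,0, 1,-0.0269,-0.0364,0,0, 1,-0.0269,-0.0364,0,0, 1,-0.0269,-0.0364,0,0, 1,-0.0269,-0.0364,0,0]' >/dev/null
python3 -m crank '[1,-0.0269,-0.0364,0,0, 1,-0.0268,-0.0364,0,-0.157, 1,0,0,0,-0.157, 1,0,0,0,-0.157, 1,0,0,0,-0.157]' >/dev/null
python3 -m crank '[1,0,0,0,-0.157, 1,0,0,0,-0.157, 1,0,0,0,-0.154, 1,0,0,0,0]' >/dev/null
python3 -c "
from h import *
go((.5103,-.2720,.254),176)"
```

```text
shift [-0.0013 -0.0002  0.0878] turn -0.0009 | yaw now 175.95 j6 -0.42 tcp [ 0.5091 -0.2718  0.3418] t 44.575 tilt [-0.0017  0.0009]
```

```bash
python3 -m crank '[1,-0.001,0,0.04,0, 1,0,0,0.035,0, 1,0,0,0.010,0, 1,0,0,0.003,0, 1,0,0,0,0]' |grep -v ori
python3 -m crank '[0.7,0,0,0,0, 0.65,0,0,0,0, 0.65,0,0,0,0, 0.65,0,0,0,0]' | grep -v ori
python3 -m crank '[0.65,0,0,-0.04,0, 0.65,0,0,-0.05,0, 0.65,0,0,0,0]' | grep pos
python3 -c "
from h import *
go((.5434,.0322,.193),152.2)"
```

```text
clock: 45.2
tcp_pos: [0.5108, -0.2722, 0.2558]
wrist_force: [-0.4, 0.3, -0.4]
grip_width: 0.0135
finger_force: 22.2
clock: 45.7
tcp_pos: [0.5104, -0.272, 0.255]
wrist_force: [-0.3, -0.2, -0.6]
grip_width: 0.0294
finger_force: 0.0
tcp_pos: [0.5113, -0.2725, 0.3488]
shift [-0.0098  0.3066  0.155 ] turn 0.4154 | yaw now 176.0 j6 -0.42 tcp [ 0.5113 -0.2725  0.3488] t 46.075 tilt [ 0.006  -0.0031]
```

```bash
python3 -m crank '[0.4,-0.0016,0.0511,0,0, 0.4,-0.0016,0.0511,0,0, 0.4,-0.0016,0.0511,0,0, 0.2,-0.0016,0.0511,0,0, 0.2,-0.0017,0.0511,0,0]' >/dev/null
python3 -m crank '[0.2,-0.0017,0.0511,0,0.104, 0.2,0,0,0.03,0.104, 0.2,0,0,0.03,0.104, 0.2,0,0,0,0.103, 0.2,0,0,0,0]' >/dev/null
python3 -c "
from h import *
go((.5434,.0322,.193),152.2)
im,d,X=cloud('wrist');z=X[...,2]
m=(np.hypot(X[...,0]-.5434,X[...,1]-.0322)<.05)&(z>.04)&(z<.055);Q=X[m]
print(m.sum(),cv2.minAreaRect((Q[:,:2]*1000).astype(np.float32)))"
```

```text
shift [-0.0025  0.0002  0.0909] turn 0.0012 | yaw now 152.27 j6 0.545 tcp [0.5413 0.0332 0.2839] t 47.325 tilt [-0.0016 -0.    ]
818 ((543.2637329101562, 32.625755310058594), (14.001289367675781, 26.057334899902344), 62.078826904296875)
```

```bash
python3 -m crank '[0.2,-0.002,0.0005,0.045,0, 0.2,0,0,0.04,0, 0.2,0,0,0.007,0, 0.2,0,0,0,0, 0.6,0,0,0,0]' >/dev/null
python3 -m crank '[1,0,0,0,0, 1,0,0,0,0, 1,0,0,0,0, 1,0,0,0,0]' 
python3 -m crank '[1,0,0,-0.05,0, 1,0,0,-0.05,0, 1,0,0,-0.05,0, 1,0,0,0,0]' 
python3 -c "
from h import *
go((.5132,-.2301,.34),176)"
```

```text
clock: 48.5
tcp_pos: [0.5439, 0.0327, 0.1937]
orientation: [0.24, 0.971, 0.0, 0.001]
wrist_force: [-1.4, -0.3, 6.8]
grip_width: 0.0137
finger_force: 21.3
clock: 49.0
tcp_pos: [0.5445, 0.0327, 0.3468]
orientation: [0.24, 0.971, 0.001, 0.003]
wrist_force: [0.8, 0.1, -1.7]
grip_width: 0.0137
finger_force: 20.3
shift [-0.0947 -0.2472  0.0065] turn -0.4149 | yaw now 152.23 j6 0.545 tcp [0.5445 0.0327 0.3468] t 49.0 tilt [0.0069 0.0005]
```

```bash
python3 -m crank '[1,-0.0158,-0.0412,0,0, 1,-0.0158,-0.0412,0,0, 1,-0.0158,-0.0412,0,0, 1,-0.0158,-0.0412,0,0, 1,-0.0158,-0.0412,0,0]' >/dev/null
python3 -m crank '[1,-0.0157,-0.0412,0,-0.104, 1,0,0,0,-0.104, 1,0,0,0,-0.104, 1,0,0,0,-0.103, 1,0,0,0,0]' >/dev/null
python3 -c "
from h import *
go((.5132,-.2301,.254),176)"
```

```text
shift [-0.0015  0.0001  0.0877] turn -0.0007 | yaw now 175.96 j6 -0.352 tcp [ 0.5119 -0.2301  0.3417] t 50.25 tilt [-0.0018  0.0009]
```

```bash
python3 -m crank '[1,-0.001,0,0.04,0, 1,0,0,0.035,0, 1,0,0,0.010,0, 1,0,0,0.003,0, 1,0,0,0,0]' |grep -v ori
python3 -m crank '[0.7,0,0,0,0, 0.65,0,0,0,0, 0.65,0,0,0,0, 0.65,0,0,0,0]' | grep -v ori
python3 -m crank '[0.65,0,0,-0.04,0, 0.65,0,0,-0.05,0, 0.65,0.02,-0.02,-0.05,0, 0.65,0.03,-0.03,0,0, 0.65,0,0,0,0]' | grep pos
python3 - <<'E'
from h import *; import deck
im,d,X=cloud('wrist'); np.savez('c_w10',im=im,X=X); save('w10.png',im,1.5)
o=np.array([.4714,-.3114,.032]);t=np.radians(25);a=np.radians(-4.05)
x=np.array([np.cos(a)*np.cos(t),np.sin(a)*np.cos(t),np.sin(t)]);y=np.array([-np.sin(a),np.cos(a),0]);n=np.cross(x,y)
L=(X-o)@np.c_[x,y,n]
m=(L[...,2]>.041)&(L[...,2]<.053)&(L[...,0]>-.02)&(L[...,0]<.1)&(abs(L[...,1])<.11)
k,l,st,c=cv2.connectedComponentsWithStats(m.astype(np.uint8))
for i in range(1,k):
    if st[i,4]>40:
        Q=L[l==i]; print(st[i,4],c[i].round(),[np.round(q,1) for q in cv2.minAreaRect((Q[:,:2]*1000).astype(np.float32))],np.percentile(Q[:,2],[5,50,95]).round(4))
E
```

```text
clock: 50.88
tcp_pos: [0.5136, -0.2304, 0.2558]
wrist_force: [-0.1, 0.4, -0.6]
grip_width: 0.0137
finger_force: 20.2
clock: 51.38
tcp_pos: [0.5131, -0.2303, 0.255]
wrist_force: [-0.2, -0.4, -0.5]
grip_width: 0.0296
finger_force: 0.0
tcp_pos: [0.4583, -0.2779, 0.3958]
495 [172. 191.] [array([ 23.6, -42.2]), array([25.9, 14.5]), np.float64(0.9)] [0.0431 0.0457 0.0469]
467 [217. 191.] [array([24.1, -2.7]), array([14.3, 24.9]), np.float64(89.2)] [0.0439 0.0456 0.0469]
459 [266. 191.] [array([24.1, 40.2]), array([13.3, 24.9]), np.float64(89.6)] [0.0439 0.0457 0.0469]
463 [311. 191.] [array([24.2, 80.5]), array([13.8, 24.9]), np.float64(89.6)] [0.044  0.0455 0.0469]
```

View pics/w10.png

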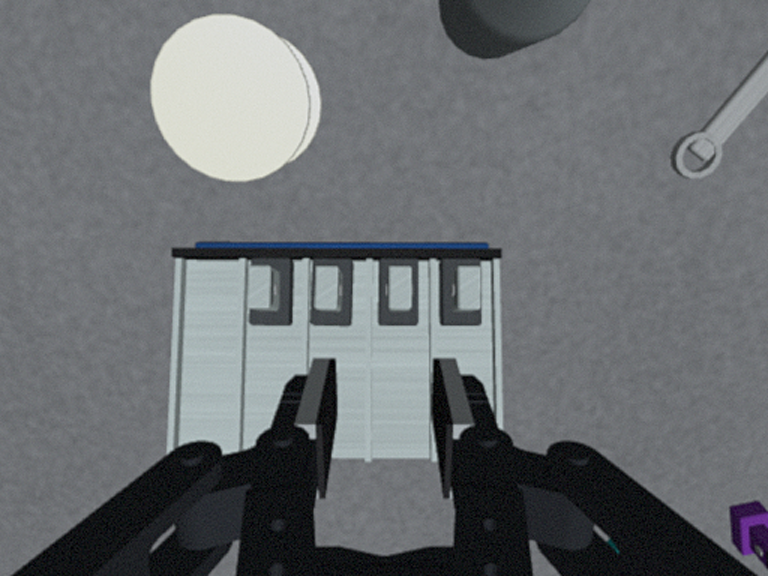

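All four clamps stand at the stop in separate lanes (x≈24 mm, square to the deck). I'll take a last overview before signing off.

Run:
```python
from h import *
im,d,X=cloud('side'); save('end.png',im,1.5)
```

```text
(no output)
```

View pics/end.png

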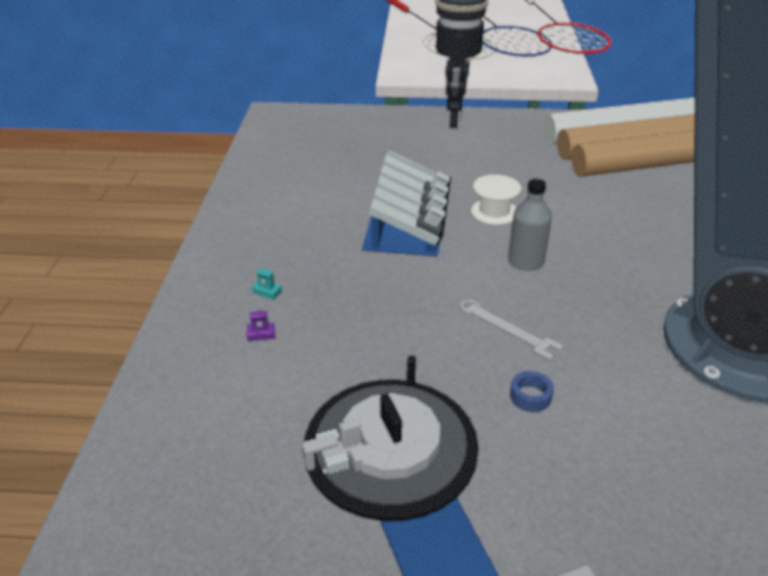

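The hook lies over the key at (322,443), the clamps are racked at (435,205), the bystanders are where they were, and the arm is clear.

```bash
python3 -c "
from workcell import manip;print(manip.sign_off())"
```

```text
the job is handed in; nothing more can be done
None
```

The job is handed in, with no verdict returned: by the last camera checks the hub was aligned, the key seated and the collar locked over it, all four clamps present stood against the stop in separate lanes, and the reel, bottle, spanner and tape roll were undisturbed.

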